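Seat the board and trip the clamp valve

ROBOT

A 6-joint arm with a two-finger parallel gripper is mounted at the origin on the work surface. World frame = base frame: x ahead of the robot, y to its left, z up, the work surface at z = 0. Lengths are in mm, angles in rad, forces in N, time in s.
With the tool pointing down it reaches from about 350 to 725 mm from the base axis. Payload 4.3 kg.
Tool frame: the origin (TCP) lies on the mounting face of the last link; the fingertips stand 173 mm ahead of it and the grasp point (between the pads) lies 155 mm ahead of it; x points along the fingers, y is the direction in which the jaws open and shut, and the axes are right-handed (so a half turn about x gives the same grasp; the last joint's range is limited). The gripper opens to 85 mm and grips with 20 to 120 N. Pads are 22 mm wide; open, the fingers measure 114 mm over their backs; the gripper's body (76 mm by 85 mm) begins 54 mm behind the grasp point. The pads swing forward as they close: fully open they stand 13 mm farther back than shut.
Start: joints at [1.183, 0.377, 0.081, 1.274, 0, 1.46], TCP at [157.688, 552.976, 404.729] pointing down, gripper open.
Joint ranges: [-2.72, 2.72], [-0.84, 1.66], [-1.02, 1.22], [-1.77, 2.12], [-1.37, 1.28], [-3.14, 3.14]. Speed limits (rad/s): [2.57, 2.57, 3.14, 3.14, 3.14, 3.14].

INTERFACE

Orientations are given as a rotation vector (axis times angle).
In Python, from rig import observe, read_camera, camera_info, finish_job, search_frame, trace gives the robot as it stands.
- The arm moves only by the tool step_arm, never from a script. Its argument "motion" is a list that holds one entry, the list of rows, each a list of 7 numbers: the shift along the tool's x, y, z in m, then the turn, a rotation vector about the tool's x, y, z in degrees, then the closure in counts, from 0 (fully open) to 255 (shut). In form: [[[dx, dy, dz, wx, wy, wz, hand], ...]]. A call has exactly 5 rows; each row shifts and turns the pose as measured when the row begins, along the tool's axes as they then stand; what a row does not reach is not made up. A row lasts 1/8 s, in which the tool goes at most 62.5 mm and 10.7 degrees, less where a joint would pass 70% of its speed; a pose out of reach is approached as far as the arm can. A call with a gripper value outside its range is refused whole. The fingers move at their own pace and stop on an object; "squeeze" is the grip in N (left out, the last holds). Time passes only in rows, so rows that do not move let the fingers close, or fill a call up. It gives the time, the measured TCP pose, the force and the opening at its end, in the units of the state.
- observe(): the state, without advancing time (a new reading comes with each control period).
- read_camera(name): name is "scene" or "top" or "wrist"; returns the picture (384x512x3 uint8, blue, green, red); there is no depth.
- camera_info(name): a dict with "K" (3x3 intrinsics, pixels), "k1" (the pictures are not rectified: a ray, as slopes to the right and down, at radius r is drawn at 1 + k1 r^2 times it, then the intrinsics apply), "position" and "rotation" of the camera in the world; the wrist camera has in their place "tool_from_camera" (4x4, takes a point from camera to tool coordinates, whose origin is the TCP and whose axes are the tool frame's). Camera axes: x right, y down, z forward; pixel columns grow to the right and rows downward; lengths in mm; the calibration is good to about 2 mm. A picture is of the moment at which its call begins: read the wrist's pose just before it. camera_info takes no time and is no camera call.
- finish_job(): hands the job in, once; it reports no verdict.
Trained networks look in the newest picture that a camera, given by its name, has taken for a name from the list of things; names that differ only in an ending like _2 or _b are one class to them, and where a whole thing is asked for, a point or a joint stands for the part that bears it (a point fixed in the world has none). Each returns a list of dicts, best first, with "confidence" (0 to 1); they miss things now and then, are a little off and sometimes report something else, mostly with a low value. They report only what shows in the picture. A call takes as long as a camera call.
- search_frame(camera, thing): "centre" ([column, row] in pixels, amid what is visible of it).
- trace(camera, thing): "mask" (384x512 bool, what is visible of it) and "centre" ([column, row] in pixels, amid what is visible of it).
The state is a dict: "t": time; "joint_positions": joint angles; "qvel": joint speeds; "effort": joint torques, N m; "ee_pos": TCP position; "tcp_rot": TCP orientation; "wrist_force": force on the tool from outside, world axes, zero at the start; "torque": the same for the moment, N m; "width": opening from 0.0 (shut) to 1.0 (fully open).
Only numpy, scipy, OpenCV 4.12 (cv2) and the standard library are available. Lean on these libraries where they do the work, as an engineer would, in place of code of your own. Each camera call takes 0.05 s, during which the arm holds its last target. There are 200 camera calls.

TASK

Without grasping or lifting anything, push the loose plywood board gently along the infeed slab with the fingertips until its long edge lies flush against the fence. Then press the plunger with the wide mushroom-shaped cap on the valve bank gently down to the bottom with the fingertips, let it spring up and withdraw. Leave the other three valves alone, and do not disturb the loose things lying about.

Things in the scene. Friction and masses are not known exactly. Their poses are not given: they have to be found in the camera images.
- infeed: fixed infeed station: level dark steel slab, x from -120 to +140 mm, y +-170 mm, 10 mm thick; origin on the work surface; x points from the open front to the fence. Behind the fence stand bright upright rollers (82 mm high) and two fixed black clamps, tops 84 mm above the work surface; their round pads hang 50 mm above it, 18 mm in front of the fence face.
- fence (a point): foot of the fence's front face, at mid-length, on the slab's top (z = 10 mm). x points at right angles into the fence, away from the board; y runs along the fence. The fence is an aluminium bar 320 mm long, 30 mm high above the slab.
- board: loose plywood board, 100 (x) x 180 (y) x 18 (z) mm, about 0.22 kg, flat on the slab, 30 to 70 mm short of the fence, slightly skewed. Origin at the centre of its underside; x is the short side and points to the fence. Slides with 1 to 4 N; straightens itself when pushed at mid-length against the fence. Home: origin 50 mm from the fence face.
- bank: fixed valve bank: dark steel strip 75 (x) x 270 (y) x 12 mm on the work surface, origin under its centre. Four valves stand in a row along its y axis, 62 mm apart, in any order, with black plungers of equal height but different cap shapes.
- valve_mushroom: the valve to press: aluminium block 42 x 42 x 40 mm on the bank, its axes parallel to the bank's, carrying the black plunger with the wide round mushroom cap, 44 mm across. Origin at the centre of the block's underside, 12 mm above the work surface.
- mushroom_top (a point): centre of the top of the mushroom cap; with the plunger up it is 82 mm above the work surface. It moves down with the plunger.
- plunger_mushroom (a joint): travel of the mushroom plunger: 0 m up, 0.010 m fully down. It springs back; about 2 N starts it, about 8 N holds it at the bottom.
- valve_slim: valve to leave alone: same block, with a slim round plunger 14 mm across, top 82 mm above the work surface. Origin at the centre of the block's underside.
- valve_square: valve to leave alone: same block, with a square cap 25 mm wide, top 82 mm above the work surface. Origin at the centre of the block's underside.
- valve_drum: valve to leave alone: same block, with a plain cylindrical cap 25 mm across, top 82 mm above the work surface. Origin at the centre of the block's underside.
- coil: loose white coil of edge tape, 80 mm across, 22 mm high, lying on the work surface near the valve bank, to be left alone. Origin under its centre.
- jar: loose jar, 44 mm across, 55 mm high, near the valve bank, to be left alone. Origin under its centre.
- screwdriver: loose screwdriver, 170 mm long, lying beyond the valve bank, to be left alone. Origin on its underside, x along its length.
- spacer: loose steel cylinder, 30 mm across, 40 mm high, standing on the infeed slab beside the board, to be left alone. Origin under its centre.
- offcut: loose plywood offcut, 50 x 28 x 18 mm, on the infeed slab on the board's other side, to be left alone. Origin under its centre.
- wrench: loose wrench, 150 mm long, lying on the work surface beyond the infeed station, to be left alone. Origin on its underside.
- glue: loose bottle, 60 mm across, 150 mm high, standing at the back, to be left alone. Origin under its centre.

How it is judged (in metres and radians):
On the way, in this order (a step that is already met when the one before it is completed fails the run):
1. the board lies flush against the fence (x of board in the frame of fence above -0.0535 m and angle between the y axis of board and the y axis of fence, either way round below 0.035 rad and angle between board's own z axis and vertical below 0.05 rad), for 0.1 s.
2. the mushroom plunger is pressed down (value of joint plunger_mushroom above 0.007 m), for 0.1 s.
At the end, for the whole second after the job is handed in: The board lies flat on the slab at rest, its long edge within 3.5 mm of the fence at mid-length and parallel to it within 0.035 rad (2 degrees); the mushroom plunger was pressed at least 7 of its 10 mm after that and is up again (within 2 mm); every loose bystander is within 15 mm of where it was (all of step 1 and linear speed of board below 0.01 m/s and value of joint plunger_mushroom below 0.002 m and distance of each of coil, jar, screwdriver, spacer, offcut, wrench, glue from where it was at the start of the episode below 0.015 m); the robot touches nothing.
It fails at once if the board is lifted (more than 6 mm) or tipped (more than 0.12 rad) (height (world z) of board above 0.016 m or angle between board's own z axis and vertical above 0.12 rad).
It fails at once if the mushroom plunger is pressed before the board is flush (value of joint plunger_mushroom above 0.003 m and not (x of board in the frame of fence above -0.0535 m and angle between the y axis of board and the y axis of fence, either way round below 0.035 rad and angle between board's own z axis and vertical below 0.05 rad)).
It fails at once if another valve is touched with more than 1 N (contact force between any of the fingers, the arm and valve_slim above 1 N or contact force between any of the fingers, the arm and valve_square above 1 N or contact force between any of the fingers, the arm and valve_drum above 1 N).
It fails at once if the board is shoved with more than 40 N, or the mushroom valve pressed with more than 30 N (contact force between the fingers and board above 40 N or contact force between the fingers and valve_mushroom above 30 N).
It fails at once if a loose bystander is moved more than 15 mm (distance of any of coil, jar, screwdriver, spacer, offcut, wrench, glue from where it was at the start of the episode above 0.015 m).
It also fails if it takes over 58 s, if anything falls off the work surface, if the arm or the gripper's body presses on something with over 40 N, if the wrist force passes 120 N, or if a joint passes its speed limit or range.

## Working session

There is one attempt and no reset: what is moved stays moved. The work goes in short steps, Python scripts to look and compute and a tool call to move; the robot and the scene stay as the last step left them, time stands still between calls to the robot, and variables do not carry over. Pictures are saved under pics/ and viewed, about 8 in all and at most 12, crops included, and the job is handed in when it is done.

Besides the shell and the picture viewer there is one more tool, called after "Emit:" in YAML: its name, and indented under it one key for each argument. step_arm: Moves the arm, as the interface text tells. Its arguments: {"type":"object","properties":{"motion":{"type":"array","items":{"type":"array","items":{"type":"array","items":{"type":"number"}}}},"squeeze":{"type":"number"}},"required":["motion"]}

```bash
mkdir -p pics; ls
python3 - <<'E'
from rig import *
import cv2
for c in("scene","top"):
    cv2.imwrite(f"pics/{c}0.png",read_camera(c)); i=camera_info(c); print(c,i)
print(camera_info("wrist")); print(observe())
E
```

```text
pics
scene {'K': array([[406.08867237,   0.        , 260.28965432],
       [  0.        , 406.08867237, 193.69568835],
       [  0.        ,   0.        ,   1.        ]]), 'k1': 0.013335826221190296, 'position': array([1033.92731513, -438.27286313,  858.19170203]), 'rotation': array([-2.32805553, -0.9154262 ,  0.33602806])}
top {'K': array([[453.88867781,   0.        , 253.01940029],
       [  0.        , 453.88867781, 189.51816284],
       [  0.        ,   0.        ,   1.        ]]), 'k1': 0.04745892061053062, 'position': array([ 504.30180073,  -11.20652959, 1228.77924568]), 'rotation': array([-2.17700879,  2.17552168, -0.06875299])}
{'K': array([[294.35753229,   0.        , 257.96318651],
       [  0.        , 294.35753229, 194.47269366],
       [  0.        ,   0.        ,   1.        ]]), 'k1': -0.042560521514098844, 'tool_from_camera': array([[ 4.78414857e-04, -2.63923571e-01,  9.64543478e-01,
         3.02505389e+01],
       [ 9.99999843e-01, -1.54740815e-04, -5.38342276e-04,
         1.59482426e-01],
       [ 2.91335459e-04,  9.64543584e-01,  2.63923455e-01,
        -6.77061713e+01],
       [ 0.00000000e+00,  0.00000000e+00,  0.00000000e+00,
         1.00000000e+00]])}
{'t': 0.1, 'joint_positions': array([1.18271051e+00, 3.77991686e-01, 7.97590082e-02, 1.27439653e+00,
       3.58207444e-06, 1.46046762e+00]), 'qvel': array([ 0.00064497, -0.00134679,  0.00355449, -0.00018172,  0.00078159,
        0.0004078 ]), 'effort': array([ 6.60704718e-04, -4.64693320e+01,  2.70583338e+01,  1.21415168e-02,
       -3.94190988e-05,  2.07278998e-05]), 'ee_pos': array([157.57067802, 552.70585305, 403.85286439]), 'tcp_rot': array([ 0.21663865,  1.56023387, -0.21943494]), 'wrist_force': array([-0.62846868, -0.80900408,  0.20540672]), 'torque': array([-0.02923161,  0.06862895,  0.00195525]), 'width': 0.9999030811986811}
```

View pics/top0.png

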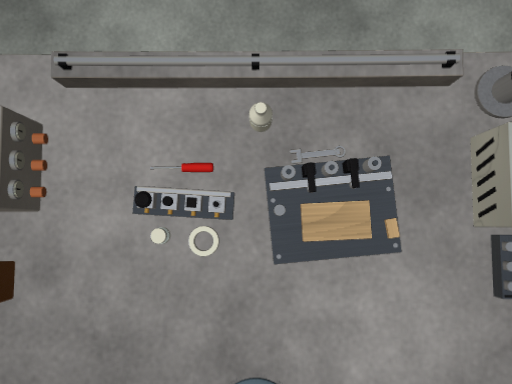

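View pics/scene0.png

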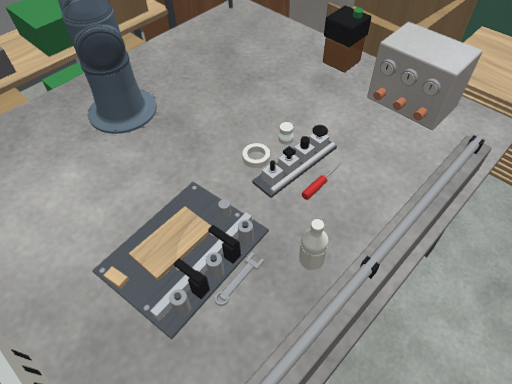

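```bash
cat > h.py <<'E'
from rig import *
import cv2, numpy as np
from scipy.spatial.transform import Rotation as R
def cam(c):
    i=camera_info(c)
    if c=="wrist":
        o=observe(); T=np.eye(4);T[:3,:3]=R.from_rotvec(o['tcp_rot']).as_matrix();T[:3,3]=o['ee_pos']
        T=T@i['tool_from_camera']; return i,T[:3,:3],T[:3,3]
    return i,R.from_rotvec(i['rotation']).as_matrix(),np.array(i['position'])
def px2w(c,px,z,C=None):
    i,M,p=C or cam(c); K=i['K']; px=np.atleast_2d(px).astype(float)
    d=(px-K[:2,2])/[K[0,0],K[1,1]]; u=d.copy()
    for _ in range(20): u=d/(1+i['k1']*(u**2).sum(1,keepdims=True))
    r=np.c_[u,np.ones(len(u))]@M.T
    return p+r*((z-p[2])/r[:,2])[:,None]
def w2px(c,P,C=None):
    i,M,p=C or cam(c); q=(np.atleast_2d(P)-p)@M; u=q[:,:2]/q[:,2:]
    u=u*(1+i['k1']*(u**2).sum(1,keepdims=True)); return u*[i['K'][0,0],i['K'][1,1]]+i['K'][:2,2]
E
python3 - <<'E'
from h import *
np.set_printoptions(precision=1,suppress=True)
zs=dict(board=28,infeed=10,valve_mushroom=82,valve_slim=82,valve_square=82,valve_drum=82,bank=12,spacer=50,offcut=28,coil=22,jar=55)
read_camera("top")
for n,z in zs.items():
    r=trace("top",n)
    for d in r[:2]:
        m=d['mask'].astype(np.uint8); cs,_=cv2.findContours(m,0,1)
        if not cs: continue
        b=cv2.boxPoints(cv2.minAreaRect(max(cs,key=cv2.contourArea)))
        print(n,round(d['confidence'],2),d['centre'],px2w("top",[d['centre']],z)[0,:2],px2w("top",b,z)[:,:2].ravel())
    if n=='board' and r: np.save('bm.npy',r[0]['mask'])
E
```

```text
board 0.84 [339.1, 220.5] [ 514.4 -221.8] [ 560.  -121.6  568.9 -303.7  469.5 -306.4  460.2 -125.5]
infeed 0.65 [323.8, 200.9] [ 566.8 -184.9] [ 658.7  -21.9  695.7 -363.8  433.4 -385.8  395.5  -50.2]
valve_mushroom 0.83 [147.5, 197.6] [571.3 271. ] [588.  302.9 588.1 249.8 534.9 248.8 534.9 301.8]
valve_slim 0.74 [328.0, 198.1] [ 570.2 -185.3] [ 648.   -22.5  682.3 -343.2  437.1 -363.4  402.1  -48.5]
valve_slim 0.62 [218.8, 207.2] [547.   90.3] [575.4 117.9 575.4  72.3 524.8  72.  524.8 117.4]
valve_square 0.78 [195.9, 203.7] [555.9 148.3] [580.4 178.8 580.5 133.1 527.3 132.6 527.3 178.1]
valve_drum 0.79 [170.0, 199.3] [567. 214.] [583.  237.1 583.  191.5 534.9 190.8 534.9 236.2]
valve_drum 0.73 [262.1, 116.2] [780.3 -19.2] [817.2  11.9 817.1 -47.2 739.3 -47.1 739.4  11.7]
bank 0.76 [185.8, 204.2] [557.7 185.2] [533.3 327.7 610.2 324.6 593.2  53.5 516.6  58. ]
bank 0.28 [194.0, 165.8] [661.5 164.3] [671.8 272.5 671.8 110.3 641.9 110.1 641.9 272. ]
spacer 0.47 [282.6, 209.6] [542.1 -72.5] [556.6 -50.3 556.6 -81.4 525.5 -81.3 525.5 -50.2]
offcut 0.58 [390.7, 226.9] [ 498.  -355.6] [ 516.4 -335.3  524.5 -367.2  474.9 -378.2  466.9 -346.5]
offcut 0.26 [170.4, 202.1] [562.5 223.5] [536.5 254.6 588.9 249.7 583.3 199.3 530.9 204.3]
coil 0.66 [201.2, 249.2] [438.4 141.3] [499.4 177.  499.4  97.4 423.3  96.8 423.2 175.9]
jar 0.78 [161.4, 237.4] [470.3 239.8] [475.2 273.1 506.  242.8 476.4 212.7 445.8 243. ]
jar 0.37 [146.6, 199.2] [568.7 279.9] [542.8 316.  592.9 310.  584.8 253.3 534.8 259.5]
```

The top view shows the board at about (336,221) and the fence strip running from (270,187) to (392,177). The spacer is at (280,210) and the offcut at (392,228). The mushroom valve is at the left end of the bank, about (144,198). Next I'll measure the edges more closely.

Run:
```python
from h import *
np.set_printoptions(precision=2,suppress=True)
im=cv2.imread("pics/top0.png").astype(int); hsv=cv2.cvtColor(im.astype(np.uint8),cv2.COLOR_BGR2HSV)
m=((hsv[...,1]>70)&(hsv[...,0]>8)&(hsv[...,0]<28)&(hsv[...,2]>100)).astype(np.uint8); m[:,:295]=0;m[:,378:]=0;m[:195]=0;m[250:]=0
cs,_=cv2.findContours(m,0,1); c=max(cs,key=cv2.contourArea); b=cv2.boxPoints(cv2.minAreaRect(c))
w=px2w("top",b,28)[:,:2]; print("board corners",w, "c",w.mean(0))
# fence bright strip
g=im.min(2); f=[]
for u in range(272,391):
    col=g[170:195,u]; r=np.where(col>150)[0]
    if 4<=len(r)<=12: f.append((u,170+r.max()+.5,170+r.min()-.5))
f=np.array(f);
for k,z in((1,40),(2,40)):
    P=px2w("top",f[:,[0,k]],z)[:,:2]; s=np.polyfit(P[:,1],P[:,0],1)
    e=P[:,0]-np.polyval(s,P[:,1]); G=abs(e)<3; s=np.polyfit(P[G,1],P[G,0],1); print("fence edge x=a*y+b",s,G.sum(),P[:,1].min(),P[:,1].max(),"ang deg",np.degrees(np.arctan(-s[0])))
# mushroom cap
mm=(im.max(2)<38).astype(np.uint8); mm[:, :130]=0; mm[:,158:]=0; mm[:184]=0; mm[212:]=0
n,l,st,ce=cv2.connectedComponentsWithStats(mm); k=1+st[1:,4].argmax(); print(st[k],ce[k],px2w("top",ce[k],82))
o=observe(); print(R.from_rotvec(o['tcp_rot']).as_matrix())
```

```text
board corners [[ 559.63 -119.17]
 [ 568.7  -302.06]
 [ 469.27 -304.85]
 [ 459.86 -123.26]] c [ 514.37 -212.34]
fence edge x=a*y+b [ -0.1  590.33] 100 -353.16727772939953 -45.452584067441876 ang deg 5.662923130861446
fence edge x=a*y+b [ -0.1  608.56] 100 -353.54817760872885 -45.48897400934915 ang deg 5.6519713000936616
[135 191  16  17 207] [142.57 199.15] [[567.36 283.36  82.  ]]
[[ 0.    0.27  0.96]
 [ 0.    0.96 -0.27]
 [-1.    0.    0.  ]]
```

Run:
```python
import cv2
i=cv2.imread("pics/top0.png"); a=cv2.resize(i[145:270,255:405],None,fx=4,fy=4,interpolation=2); cv2.imwrite("pics/c1.png",a)
```

```text
(no output)
```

View pics/c1.png

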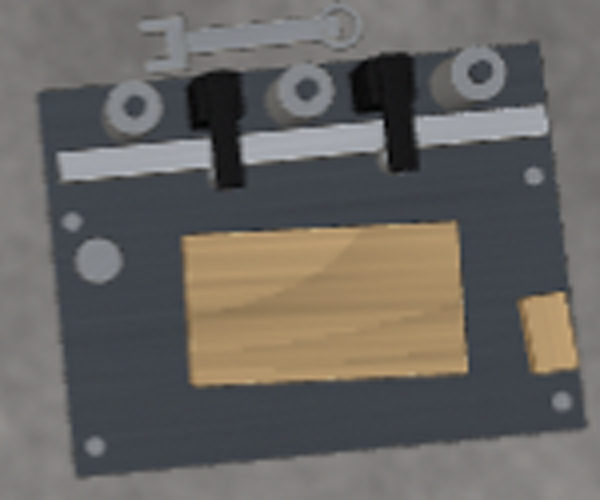

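The crop shows the board about 47 mm short of the fence, skewed by about 2.8°. The spacer and offcut are clear on either side. I'll close the fingers and go to a point behind the middle of the board's rear edge.

Emit:
step_arm:
  motion:
    - [[0,-0.036,0.046,0,0,0,255],[0,-0.036,0.046,0,0,0,255],[0,-0.036,0.046,0,0,0,255],[0,-0.036,0.046,0,0,0,255],[0,-0.036,0.046,0,0,0,255]]
  squeeze: 20

```text
t: 1.32
ee_pos: [332.8, 314.2, 404.6]
tcp_rot: [0.214, 1.558, -0.208]
wrist_force: [1.1, 0.5, -0.9]
width: 0.0
```

Emit:
step_arm:
  motion:
    - [[0,-0.053,0.027,0,0,0,255],[0,-0.053,0.027,0,0,0,255],[0,-0.053,0.027,0,0,0,255],[0,-0.053,0.027,0,0,0,255],[0,-0.053,0.027,0,0,0,255]]

```text
t: 1.95
ee_pos: [395.0, 14.0, 405.4]
tcp_rot: [0.215, 1.55, -0.206]
wrist_force: [0.4, 0.2, -1.0]
width: -0.001
```

Emit:
step_arm:
  motion:
    - [[0,-0.05,0.02,0,0,0,255],[0,-0.05,0.02,0,0,0,255],[0,-0.05,0.01,-7,0,0,255],[0,-0.05,0,-7,0,0,255],[0,0,0,-7,0,0,255]]

```text
t: 2.58
ee_pos: [395.8, -204.9, 405.9]
tcp_rot: [-0.08, 1.553, 0.081]
wrist_force: [0.3, 0.3, 0.6]
width: -0.001
```

```bash
cat >> h.py <<'E'
def go(x,y,z,a):
    o=observe(); M=R.from_rotvec(o['tcp_rot']).as_matrix(); ca,sa=np.cos(np.radians(a)),np.sin(np.radians(a))
    T=np.array([[0,-sa,ca],[0,ca,sa],[-1,0,0]])
    print("t",round(o['t'],2),"pos",o['ee_pos'].round(1),"shift mm",(M.T@(np.array([x,y,z])-o['ee_pos'])).round(1),"turn deg",np.degrees(R.from_matrix(M.T@T).as_rotvec()).round(2),"F",o['wrist_force'].round(1))
E
python3 -c "
from h import *
go(425,-218,404,5.66)"
```

```text
t 2.58 pos [ 395.8 -204.9  405.9] shift mm [  2.3 -16.1  27.6] turn deg [0.22 0.95 0.01] F [0.3 0.3 0.6]
```

Emit:
step_arm:
  motion:
    - [[0,-0.016,0.028,0,0.95,0,255],[0.05,0,0,0,0,0,255],[0.05,0,0,0,0,0,255],[0.05,0,0,0,0,0,255],[0.02,0,0,0,0,0,255]]

```text
t: 3.2
ee_pos: [428.4, -222.0, 235.5]
tcp_rot: [-0.084, 1.561, 0.073]
wrist_force: [0.6, 0.6, -0.6]
width: 0.001
```

```bash
python3 -c "
from h import *
go(425,-218,191,5.66)
cv2.imwrite('pics/w1.png',read_camera('wrist'))
M=cam('wrist');print(w2px('wrist',[[464.6,-214,28],[559.6,-119,28],[568.7,-302,28],[469,-305,28],[460,-123,28],[611.4,-212,40]],M).round())"
```

```text
t 3.2 pos [ 428.4 -222.   235.5] shift mm [44.4  4.7 -3.3] turn deg [0.06 0.45 0.42] F [ 0.6  0.6 -0.6]
[[265. 274.]
 [373. 390.]
 [139. 380.]
 [131. 267.]
 [399. 279.]
 [248. 444.]]
```

View pics/w1.png

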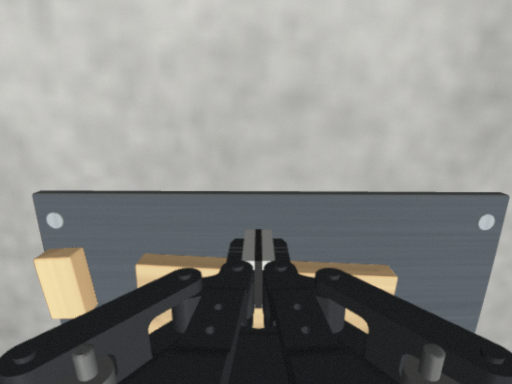

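The wrist view shows the rear edge of the board running from (138,268) to (395,279), which matches the prediction. The fingertips are at (258,250), behind the edge and about 5 mm off its middle. I'll lower them and correct that.

Emit:
step_arm:
  motion:
    - [[0.02,0.005,-0.003,0,0.4,0.4,255],[0.018,0,0,0,0,0,255],[0.007,0,0,0,0,0,255],[0,0,0,0,0,0,255],[0,0,0,0,0,0,255]]

```text
t: 3.88
ee_pos: [426.2, -218.2, 190.8]
tcp_rot: [-0.08, 1.567, 0.077]
wrist_force: [-0.3, -0.8, -0.6]
width: 0.002
```

```bash
python3 -c "
from h import *
go(428,-217.7,190,5.66)"
```

```text
t 3.88 pos [ 426.2 -218.2  190.8] shift mm [0.8 0.4 1.8] turn deg [0.05 0.15 0.1 ] F [-0.3 -0.8 -0.6]
```

Emit:
step_arm:
  motion:
    - [[0,0,0.016,0,0,0,255],[0,0,0.006,0,0,0,255],[0,0,0.006,0,0,0,255],[0,0,0.006,0,0,0,255],[0,0,0.006,0,0,0,255]]

```text
t: 4.5
ee_pos: [469.0, -214.4, 192.3]
tcp_rot: [-0.081, 1.566, 0.075]
wrist_force: [-1.8, 0.0, 1.0]
width: -0.002
```

Emit:
step_arm:
  motion:
    - [[0,0,0.006,0,0,0,255],[0,0,0.006,0,0,0,255],[0,0,0.006,0,0,0,255],[0,0,0.004,0,0,0,255],[0,0,0.004,0,0,0,255]]

```text
t: 5.12
ee_pos: [496.1, -211.5, 192.2]
tcp_rot: [-0.081, 1.568, 0.075]
wrist_force: [-2.7, -0.6, 2.2]
width: -0.001
```

```bash
python3 -c "
from h import *
go(502,-210,190,5.66)
read_camera('top')
im=read_camera('top');cv2.imwrite('pics/t2.png',cv2.resize(im[145:270,255:405],None,fx=4,fy=4,interpolation=2))"
```

```text
t 5.12 pos [ 496.1 -211.5  192.2] shift mm [2.2 0.9 6. ] turn deg [0.03 0.06 0.2 ] F [-2.7 -0.6  2.2]
```

View pics/t2.png

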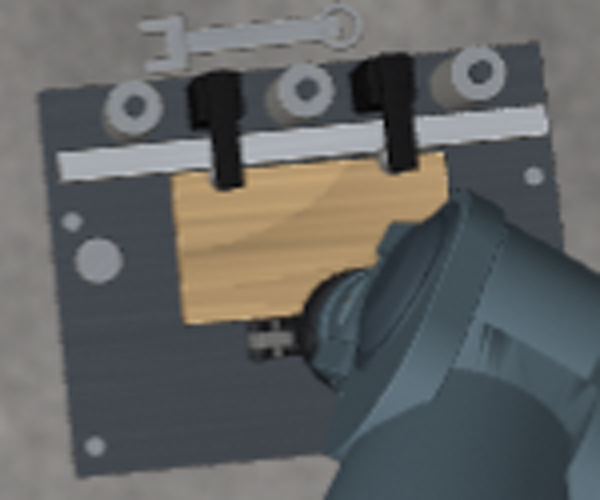

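The picture shows the board almost at the fence, its left corner at (175,172) nearest, and nothing else has moved. I'll creep forward now.

Emit:
step_arm:
  motion:
    - [[0.001,0,0.002,0,0,0,255],[0,0,0.002,0,0,0,255],[0,0,0.002,0,0,0,255],[0,0,0.002,0,0,0,255],[0,0,0.002,0,0,0,255]]

```text
t: 5.85
ee_pos: [500.7, -210.8, 190.4]
tcp_rot: [-0.081, 1.584, 0.07]
wrist_force: [-6.8, -1.8, 5.7]
width: 0.003
```

Emit:
step_arm:
  motion:
    - [[0,0,0.0025,0,0,0,255],[0,0,0.0025,0,0,0,255],[0,0,0.0025,0,0,0,255],[0,0,0.003,0,0,0,255],[0,0,0.003,0,0,0,255]]

```text
t: 6.48
ee_pos: [505.1, -209.7, 189.4]
tcp_rot: [-0.081, 1.611, 0.064]
wrist_force: [-9.5, -1.2, 8.2]
width: 0.001
```

```bash
python3 -c "
from h import *
go(502,-210,190,5.66)
im=read_camera('top');cv2.imwrite('pics/t3.png',cv2.resize(im[145:270,255:405],None,fx=4,fy=4,interpolation=2))"
```

```text
t 6.47 pos [ 505.1 -209.7  189.4] shift mm [-0.5 -0.  -3.2] turn deg [-0.4  -2.38  0.52] F [-9.5 -1.2  8.2]
```

View pics/t3.png

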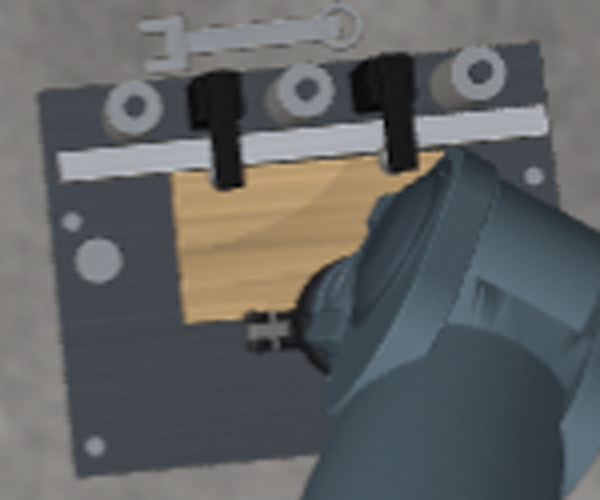

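The board's left corner touches the fence, but it still seems about 1° skewed. The tool has also tilted by 2.4°. I'll back off, straighten the tool, and push a little right of the middle.

Emit:
step_arm:
  motion:
    - [[0,0,-0.008,0,0,0,255],[0,0,-0.012,0,-2.4,0.4,255],[-0.001,-0.03,0,0,0,0,255],[0,0,0,0,0,0,255],[0,0,0,0,0,0,255]]

```text
t: 7.15
ee_pos: [487.5, -241.3, 190.9]
tcp_rot: [-0.072, 1.564, 0.073]
wrist_force: [-0.1, -0.6, -0.6]
width: -0.001
```

```bash
python3 -c "
from h import *
go(502,-240,190,5.66)
im=read_camera('wrist');cv2.imwrite('pics/w3.png',im)
C=cam('wrist'); fx=lambda y:590.33-.0992*y
a=np.radians(5.66);ex=np.array([np.cos(a),np.sin(a)]);ey=np.array([-ex[1],ex[0]])
# predicted rear edge bottom/top if flush
for z in(10,28): print(z,w2px('wrist',[[*(np.array([fx(-207),-207])-100*ex+s*ey),z] for s in(-90,0,90)],C).round(1).tolist())"
```

```text
t 7.15 pos [ 487.5 -241.3  190.9] shift mm [ 1.  -0.  14.5] turn deg [-0.35  0.32 -0.  ] F [-0.1 -0.6 -0.6]
10 [[141.6, 279.5], [295.9, 279.2], [447.9, 277.0]]
28 [[128.8, 298.0], [300.1, 298.0], [468.1, 294.9]]
```

View pics/w3.png

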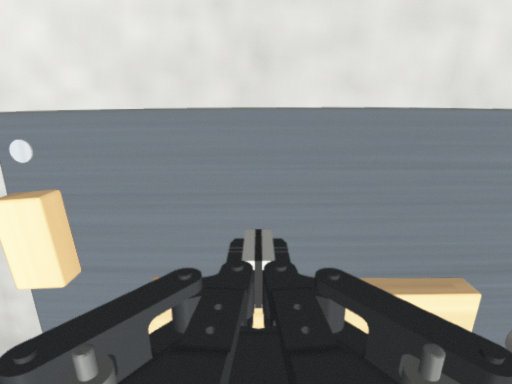

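The wrist view shows the rear edge's lower line at (153,279) to (465,279), against (142,279.5) to (448,277) predicted for flush. That leaves at most about 0.5° of skew. One more gentle push here should finish it.

Emit:
step_arm:
  motion:
    - [[0.001,0,0.006,0,0,0,255],[0,0,0.004,0,0,0,255],[0,0,0.003,0,0,0,255],[0,0,0.002,0,-0.4,0,255],[0,0,0.002,0,-0.6,0,255]]

```text
t: 7.82
ee_pos: [501.1, -238.5, 189.5]
tcp_rot: [-0.075, 1.562, 0.07]
wrist_force: [-11.1, -2.0, 8.5]
width: -0.002
```

Emit:
step_arm:
  motion:
    - [[0,0,0.002,0,-0.6,0,255],[0,0,0.002,0,-0.6,0,255],[0,0,0.002,0,-0.6,0,255],[0,0,0.002,0,-0.6,0,255],[0,0,0.002,0,-0.6,0,255]]

```text
t: 8.45
ee_pos: [498.5, -237.6, 189.0]
tcp_rot: [-0.074, 1.547, 0.061]
wrist_force: [-10.3, -1.3, 8.8]
width: 0.003
```

```bash
python3 -c "
from h import *
go(502,-240,190,5.66)"
```

```text
t 8.45 pos [ 498.5 -237.6  189. ] shift mm [-0.9 -2.7  3.3] turn deg [-0.69  1.25  0.53] F [-10.3  -1.3   8.8]
```

The board doesn't move at 11 N, so it is seated. I'll back off, rise and head for the valve bank.

Emit:
step_arm:
  motion:
    - [[0,0,-0.008,0,0,0,255],[0,0,-0.02,0,1.2,0.5,255],[-0.04,0,-0.01,0,0,0,255],[-0.05,0,0,0,0,0,255],[-0.05,0,0,0,0,0,255]]

```text
t: 9.07
ee_pos: [454.8, -239.3, 326.5]
tcp_rot: [-0.06, 1.581, 0.076]
wrist_force: [0.8, -1.0, -0.8]
width: 0.003
```

Emit:
step_arm:
  motion:
    - [[-0.02,0.05,0,0,0,0,255],[0,0.06,0,0,0,0,255],[0,0.06,0,0,0,0,255],[0,0.06,0,0,0,0,255],[0,0.06,0,0,0,0,255]]

```text
t: 9.7
ee_pos: [429.5, 51.5, 354.2]
tcp_rot: [-0.055, 1.571, 0.065]
wrist_force: [1.1, -0.7, 0.7]
width: 0.001
```

```bash
cat > meas.py <<'E'
from h import *
np.set_printoptions(precision=2,suppress=True)
im=read_camera('top');cv2.imwrite('pics/t4.png',im)
hsv=cv2.cvtColor(im,cv2.COLOR_BGR2HSV)
m=((hsv[...,1]>70)&(hsv[...,0]>8)&(hsv[...,0]<28)&(hsv[...,2]>100)).astype(np.uint8); m[:,:290]=0;m[:,380:]=0;m[:175]=0;m[250:]=0
# rear edge subset of contour
P=[];
for u in range(302,366):
    r=np.where(m[:,u])[0]
    if len(r)>10: P.append((u,r.max()+.5))
W=px2w('top',P,28)[:,:2]; s=np.polyfit(W[:,1],W[:,0],1); y=W[:,1].mean()
print("rear edge ang",np.degrees(np.arctan(-s[0])),"gap to fence minus 100:",((590.33-.0992*y)-np.polyval(s,y))*np.cos(np.radians(5.66))-100, len(P))
# same on initial image for bias: width of board
go(567,283,405,3.6)
E
python3 meas.py
```

```text
rear edge ang 5.652566483062429 gap to fence minus 100: 0.7028907832689271 64
t 9.75 pos [428.   57.4 354.1] shift mm [-48.5 213.6 157.5] turn deg [ 1.27 -0.12 -0.71] F [-2.3  5.   0. ]
```

The board measures flush: rear edge at 5.65° against the fence's 5.66°, gap about 0.7 mm. Next is the mushroom valve.

Emit:
step_arm:
  motion:
    - [[0,0.045,0.032,0,0,0,255],[0,0.045,0.032,0,0,0,255],[0,0.045,0.032,0,0,0,255],[0,0.045,0.032,0,0,0,255],[0,0.02,0.02,0,0,-0.7,255]]

```text
t: 10.38
ee_pos: [557.4, 274.3, 354.7]
tcp_rot: [-0.07, 1.576, 0.067]
wrist_force: [1.0, -1.0, -0.1]
width: 0.001
```

```bash
python3 -c "
from h import *
go(568,283,290,5.66)"
```

```text
t 10.38 pos [557.4 274.3 354.7] shift mm [64.6  7.9 11.8] turn deg [-0.66 -0.39  0.1 ] F [ 1.  -1.  -0.1]
```

Emit:
step_arm:
  motion:
    - [[0,0.006,0.01,0,-0.4,0,255],[0.02,0.001,0.001,0,0,0,255],[0.02,0,0,0,0,0,255],[0.015,0,0,0,0,0,255],[0,0,0,0,0,0,255]]

```text
t: 11.0
ee_pos: [568.0, 278.8, 297.0]
tcp_rot: [-0.07, 1.572, 0.065]
wrist_force: [-0.0, -0.1, -0.3]
width: -0.002
```

```bash
python3 -c "
from h import *
go(568,283,255,5.66)
im=read_camera('wrist');cv2.imwrite('pics/w5.png',im); print(w2px('wrist',[[568,283,82],[546,283,82],[568,261,82],[568,305,82]]).round())"
```

```text
t 11.0 pos [568.  278.8 297. ] shift mm [42.   4.3  0.4] turn deg [-0.71 -0.16  0.17] F [-0.  -0.1 -0.3]
[[264. 219.]
 [267. 187.]
 [232. 216.]
 [297. 222.]]
```

View pics/w5.png

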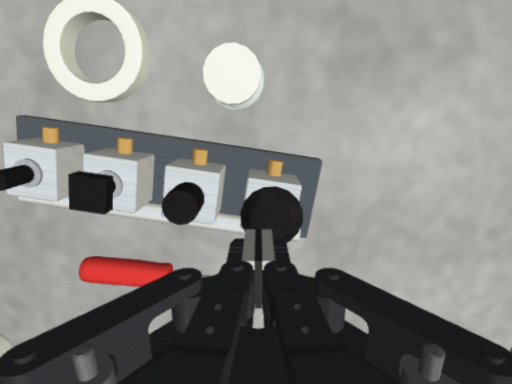

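The mushroom cap shows at (272,215), against (264,219) predicted. I'll shift about 7 mm along tool y and -1 mm along z, then lower to just above it.

Emit:
step_arm:
  motion:
    - [[0.01,0.007,-0.001,-0.5,0,0,255],[0.015,0,0,0,0,0,255],[0.01,0,0,0,0,0,255],[0,0,0,0,0,0,255],[0,0,0,0,0,0,255]]

```text
t: 11.68
ee_pos: [567.1, 286.4, 262.1]
tcp_rot: [-0.077, 1.568, 0.074]
wrist_force: [-0.3, -0.3, 0.5]
width: 0.001
```

```bash
python3 -c "
from h import *
go(566,286,255,5.66)"
```

```text
t 11.68 pos [567.1 286.4 262.1] shift mm [ 7.1 -0.2 -1.1] turn deg [-0.16  0.06  0.11] F [-0.3 -0.3  0.5]
```

Emit:
step_arm:
  motion:
    - [[0.005,0,0,0,0,0,255],[0.004,0,0,0,0,0,255],[0.003,0,0,0,0,0,255],[0.002,0,0,0,0,0,255],[0.002,0,0,0,0,0,255]]

```text
t: 12.3
ee_pos: [567.4, 286.4, 247.7]
tcp_rot: [-0.076, 1.566, 0.074]
wrist_force: [-1.7, -0.1, 5.9]
width: -0.001
```

Emit:
step_arm:
  motion:
    - [[0.0015,0,0,0,0,0,255],[0.0015,0,0,0,0,0,255],[0.0015,0,0,0,0,0,255],[0.001,0,0,0,0,0,255],[0.001,0,0,0,0,0,255]]

```text
t: 12.92
ee_pos: [567.0, 286.3, 245.1]
tcp_rot: [-0.076, 1.564, 0.075]
wrist_force: [-2.3, -0.6, 7.9]
width: 0.001
```

Emit:
step_arm:
  motion:
    - [[0.0015,0,0,0,0,0,255],[0.0015,0,0,0,0,0,255],[0.0015,0,0,0,0,0,255],[0.001,0,0,0,0,0,255],[0.001,0,0,0,0,0,255]]

```text
t: 13.55
ee_pos: [566.4, 286.2, 245.1]
tcp_rot: [-0.075, 1.56, 0.076]
wrist_force: [-2.0, -0.3, 6.8]
width: -0.005
```

It has stalled at 245.1 mm, either at the bottom or because the small steps aren't reached. I'll check with slightly larger steps.

Emit:
step_arm:
  motion:
    - [[0.0025,0,0,0,0,0,255],[0.003,0,0,0,0,0,255],[0.003,0,0,0,0,0,255],[0.003,0,0,0,0,0,255],[0.003,0,0,0,0,0,255]]

```text
t: 14.18
ee_pos: [565.3, 285.9, 244.7]
tcp_rot: [-0.075, 1.553, 0.077]
wrist_force: [-7.6, -2.8, 19.5]
width: -0.004
```

The force climbed to 19.5 N with no further travel, so the plunger is at the bottom. Now I'll withdraw straight up.

Emit:
step_arm:
  motion:
    - [[-0.005,0,0,0,0,0,255],[-0.01,0,0,0,0,0,255],[-0.025,0,0,0,0,0,255],[-0.04,0,0,0,0,0,255],[-0.05,0,0,0,0,0,255]]

```text
t: 14.8
ee_pos: [561.8, 285.0, 374.1]
tcp_rot: [-0.077, 1.561, 0.075]
wrist_force: [0.2, 0.6, -0.0]
width: 0.002
```

Emit:
step_arm:
  motion:
    - [[-0.01,0,-0.03,0,0,0,255],[0,0,-0.05,0,0,0,255],[0,0,-0.05,0,0,0,255],[0,0,0,0,0,0,255],[0,0,0,0,0,0,255]]

```text
t: 15.42
ee_pos: [431.7, 272.8, 387.1]
tcp_rot: [-0.073, 1.549, 0.077]
wrist_force: [0.2, -0.3, -0.4]
width: -0.004
```

```bash
python3 meas.py; python3 -c "
import cv2
i=cv2.imread('pics/t4.png')[90:275,110:410]; cv2.imwrite('pics/t4c.png',cv2.resize(i,None,fx=2.6,fy=2.6,interpolation=2))"
```

```text
rear edge ang 5.713479502888026 gap to fence minus 100: 0.6622507916479492 64
t 15.47 pos [431.7 272.7 387. ] shift mm [-15.4  -2.7 136. ] turn deg [ 1.89  1.11 -0.13] F [-1.1 -0.2 -1.1]
```

View pics/t4c.png

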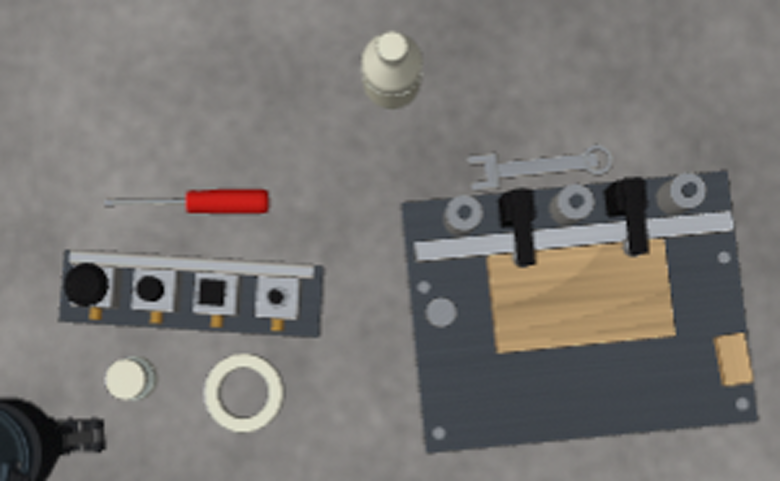

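The board lies flush along the fence at (580,255). The mushroom cap at (87,284) is where it was before, all the bystanders are in place, and the arm is clear. I'm handing in.

```bash
python3 -c "
from rig import *
print(finish_job())"
```

```text
the job is handed in; nothing more can be done
None
```

I pushed the board flush against the fence with closed fingertips, then pressed the mushroom plunger to the bottom, let it spring up and withdrew. I handed the job in at about 15.5 s; the hand-in reports no verdict.

- **Board:** in the last top picture its rear edge lies at 5.71° against the fence's 5.66°. The remaining gap is about 0.7 mm, within the 2 mm calibration. After the first push at mid-length it still looked about 1° skewed, so I pushed again 30 mm to the right. The wrist force stayed around 11 N in the readings taken while pushing.
- **Plunger:** the arm stopped about 10 mm below the expected contact height, and the force rose to 19.5 N without further travel. I took that as the bottom. In the last picture the cap looks as it did before pressing; its height was judged only by eye from above, not measured.
- **Everything else:** in that picture, by eye, the other three valves and all the loose things are where they were. The arm is clear, with wrist force near 0.

The one disagreement was the mushroom cap's position: the wrist and top cameras differed by about 5 mm, so I pressed at a point between the two, well inside the 44 mm cap.

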